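# Find the weak contact finger on the test bank and weigh it down

### The job

One of the three spring contact fingers on the test bank has gone weak. Going along from the orange end, gently press each finger's brass pad with the gripper's fingers right down onto its rubber stop, hold it there a moment and let it spring back, feeling how hard each one pushes; then stand the steel weight gently, upright, on the middle of the weak one's pad so that it stays down on its stop. Do not leave the weight standing on a sound finger even for a moment, and leave the other things on the bench where they are.

Things in the scene. Friction and masses are not known exactly. Their poses are not given: they have to be found in the camera images.
- bank: black test-bank base plate, 230 (its x) x 300 (its y) x 12 mm thick, fixed to the table. Three identical-looking contact fingers stand on it side by side, 90 mm apart along its y, blades pointing to its -x. An upright orange end block, 66 mm high, stands at its +y end, a grey one at its -y end. Origin: on the underside, on the line of the clamps; the plate spans x -170 to +60 mm, y +-150 mm.
- bay_1 (a point): where the middle of the pad of the finger next to the ORANGE end block is when that pad is down on its stop (top face of the pad). Fixed to the bank; x, y, z axes are the bank's.
- bay_2 (a point): the same for the middle finger.
- bay_3 (a point): the same for the finger next to the grey end block.
- finger_a: one of the three contact fingers: fixed grey clamp block with aluminium cap, 44 x 46 mm, 74 mm high over the bank plate (86 mm over the table), holding a springy copper blade that reaches from the block's front face to its -x and ends in a square brass pad 50 x 50 x 4 mm; below the pad stands a black rubber stop. Origin: underside of the clamp block on the bank plate, z up. Which of the three stands in which bay changes.
- tip_a (a point): middle of the top face of the brass pad of finger_a; moves with the blade. At rest the blade slopes upward by 0.13 rad and this point is about 86 mm over the table; down on the stop the pad is level and the point is 14 mm lower, about 72 mm over the table. It is 105 mm from the bending line at the clamp.
- blade_a (a joint): bend of the blade of finger_a, rad: 0 at rest, 0.13 when the pad is on its stop; the blade springs back when let go. A sound blade takes about 9.5 N at the pad to reach the stop, the weak one about 2.5 N, both rising steadily with the bend from a small preload (1.5 N sound, almost none weak).
- finger_b: one of the three contact fingers: fixed grey clamp block with aluminium cap, 44 x 46 mm, 74 mm high over the bank plate (86 mm over the table), holding a springy copper blade that reaches from the block's front face to its -x and ends in a square brass pad 50 x 50 x 4 mm; below the pad stands a black rubber stop. Origin: underside of the clamp block on the bank plate, z up. Which of the three stands in which bay changes.
- tip_b (a point): middle of the top face of the brass pad of finger_b; moves with the blade. At rest the blade slopes upward by 0.13 rad and this point is about 86 mm over the table; down on the stop the pad is level and the point is 14 mm lower, about 72 mm over the table. It is 105 mm from the bending line at the clamp.
- blade_b (a joint): bend of the blade of finger_b, rad: 0 at rest, 0.13 when the pad is on its stop; the blade springs back when let go. A sound blade takes about 9.5 N at the pad to reach the stop, the weak one about 2.5 N, both rising steadily with the bend from a small preload (1.5 N sound, almost none weak).
- finger_c: one of the three contact fingers: fixed grey clamp block with aluminium cap, 44 x 46 mm, 74 mm high over the bank plate (86 mm over the table), holding a springy copper blade that reaches from the block's front face to its -x and ends in a square brass pad 50 x 50 x 4 mm; below the pad stands a black rubber stop. Origin: underside of the clamp block on the bank plate, z up. Which of the three stands in which bay changes.
- tip_c (a point): middle of the top face of the brass pad of finger_c; moves with the blade. At rest the blade slopes upward by 0.13 rad and this point is about 86 mm over the table; down on the stop the pad is level and the point is 14 mm lower, about 72 mm over the table. It is 105 mm from the bending line at the clamp.
- blade_c (a joint): bend of the blade of finger_c, rad: 0 at rest, 0.13 when the pad is on its stop; the blade springs back when let go. A sound blade takes about 9.5 N at the pad to reach the stop, the weak one about 2.5 N, both rising steadily with the bend from a small preload (1.5 N sound, almost none weak).
- weight: turned steel test weight, about 0.5 kg, 85 mm high: round foot 40 mm in diameter and 40 mm high, above it a round handle 24 mm in diameter from 40 to 85 mm height. Origin: centre of its underside, z up. Stands upright on the table on one side of the bank. Heavy enough to hold the weak blade down on its stop, too light to do so with a sound one.
- can: blue-banded can, 56 mm in diameter, 90 mm high, standing on the other side of the bank; leave alone. Origin: centre of underside.
- driver: red-handled screwdriver, 190 mm long, lying on the right of the bench; leave alone. Its x runs from handle to tip.
- relay: clear and black relay, 60 x 80 x 70 mm; leave alone. Origin: centre of underside.
- terminal: grey terminal block with orange blocks on top, 50 x 140 x 55 mm; leave alone. Origin: centre of underside.
- bin: grey open parts bin with spare copper blades in it, 110 x 160 x 70 mm; leave alone. Origin: centre of underside.
- spare: spare grey clamp block with aluminium cap, 40 x 46 x 70 mm, without a blade; leave alone. Origin: centre of underside.
There are look-alikes about, which are no part of the job. What is shaped like the weight but red is not meant.

How it is judged:
By the outcome, as a careful person would: the job done as asked, in the order asked, and still so for the second after the job is handed in, with the robot touching nothing.
It also fails if it takes over 66 s, if anything falls off the work surface, if the arm or the gripper's body presses on something with over 40 N, if the wrist force passes 120 N, or if a joint passes its speed limit or range.

### The arm

A 6-joint arm with a two-finger parallel gripper is mounted at the origin on the work surface. World frame = base frame: x ahead of the robot, y to its left, z up, the work surface at z = 0. Lengths are in m, angles in rad, forces in N, time in s.
With the tool pointing down it reaches from about 0.375 to 0.975 m from the base axis. Payload 3.8 kg.
Tool frame: the origin (TCP) lies midway between the tips of the shut fingers; the grasp point (between the pads) lies 19 mm behind it; z points along the fingers, y is the line along which they close (so a half turn about z gives the same grasp; the last joint's range is limited). The gripper opens to 85 mm and grips with 20 to 120 N. Pads are 22 mm wide; open, the fingers measure 114 mm over their backs; the gripper's body (76 mm by 85 mm) begins 54 mm behind the grasp point. The pads swing forward as they close: fully open they stand 13 mm farther back than shut.
Start: joints at [1.287, 0.264, 1.604, -0, 1.274, -0.037], TCP at [0.165, 0.655, 0.192] pointing down, gripper open.
Joint ranges: [-2.63, 2.63], [-0.94, 2.18], [0.31, 2.57], [-1.31, 4.45], [0, 2.66], [-2.55, 2.55]. Speed limits (rad/s): [2.57, 2.57, 3.14, 3.14, 3.14, 3.14].

### API

Orientations are given as a rotation vector (axis times angle).
In Python, from workcell import read_state, vision, ticket gives the robot as it stands. The module is installed in compiled form; this text tells all that it offers.
- The arm moves only by the tool jog_arm, never from a script. Its arguments are lists of equal length, an entry for each row: "turn": the turn, a rotation vector about the tool's x, y, z in rad, a list of three; "delta_pos": the shift along the tool's x, y, z in m, a list of three; "gripper": the finger opening in m, from 0 to 0.0854. In form: {"turn": [[rx, ry, rz], ...], "delta_pos": [[dx, dy, dz], ...], "gripper": [gripper, ...]}. A call has 1 to 20 rows; each row shifts and turns the commanded pose from where the row before left it, along the tool's axes as they then stand; what a row does not reach is not made up. A row lasts 1/12 s, in which the tool goes at most 41.7 mm and 7.16 degrees, less where a joint would pass 70% of its speed; a pose out of reach is approached as far as the arm can. A call with a gripper value outside its range is refused whole. The fingers move at their own pace and stop on an object; "grip_force" is the grip in N (left out, the last holds). Time passes only in rows, so rows that do not move let the fingers close. It gives the time, the measured TCP pose, the force, the opening and the grip force at its end, in the units of the state.
- read_state(): the state, without advancing time (a new reading comes with each control period).
- vision.read_camera(name): name is "side" or "top" or "wrist"; returns the picture (400x640x3 uint8, red, green, blue); there is no depth.
- vision.calibration(name): a dict with "vfov" (degrees; the focal length in pixels is half the picture's height over the tangent of half this angle, whatever the lens; pixels are square), "cx", "cy" (the principal point, pixels), "dist" ([k1, k2, p1, p2, k3] as OpenCV has them; the pictures are not rectified), "R" (3x3) and "t" (3): a world point X has camera coordinates R X + t; the wrist camera has in their place "mount" (4x4, takes a point from camera to tool coordinates, whose origin is the TCP and whose axes are the flange's). Camera axes: x right, y down, z forward; pixel columns grow to the right and rows downward; lengths in m; the calibration is good to about 2 mm. A picture is of the moment at which its call begins: read the wrist's pose just before it. calibration takes no time and is no camera call.
- ticket.finish_job(): hands the job in; it is judged then, once.
The state is a dict: "time": time; "q": joint angles; "joint_vel": joint speeds; "joint_torque": joint torques, N m; "tool_pos": TCP position; "tcp_rot": TCP orientation; "wrist_force": force on the tool from outside, world axes, zero at the start; "torque": the same for the moment, N m; "width": opening from 0.0 (shut) to 1.0 (fully open); "grip_force": force on a finger pad.
Only numpy, scipy, OpenCV 4.12 (cv2) and the standard library are available. Lean on these libraries where they do the work, as an engineer would, in place of code of your own. Each camera call takes 0.05 s, during which the arm holds its last target. There are 200 camera calls.

## Working session

There is one attempt and no reset: what is moved stays moved. The work goes in short steps, Python scripts to look and compute and a tool call to move; the robot and the scene stay as the last step left them, time stands still between calls to the robot, and variables do not carry over. Pictures are saved under pics/ and viewed, at most 10 in all, crops included, and the job is handed in when it is done.

Besides the shell and the picture viewer there is one more tool, called after "Emit:" as a command line: name --argument value ..., lists and objects as JSON in quotes. jog_arm: Moves the arm, as the interface text tells. Its arguments: {"type":"object","properties":{"turn":{"type":"array","items":{"type":"array","items":{"type":"number"}}},"delta_pos":{"type":"array","items":{"type":"array","items":{"type":"number"}}},"gripper":{"type":"array","items":{"type":"number"}},"grip_force":{"type":"number"}},"required":["turn","delta_pos","gripper"]}

```bash
mkdir -p pics
python3 - <<'E'
from workcell import read_state, vision
import cv2,numpy as np
s=read_state(); print(s)
for n in ["top","side"]:
    im=vision.read_camera(n); cv2.imwrite(f"pics/{n}0.png",im[:,:,::-1])
for n in ["top","side","wrist"]: print(n,vision.calibration(n))
E
```

```text
{'time': 0.0, 'q': array([ 1.28709639e+00,  2.64756270e-01,  1.60540570e+00,  5.42408275e-06,
        1.27365730e+00, -3.68664614e-02]), 'joint_vel': array([-0.00018611,  0.00062671, -0.00097307,  0.0005401 ,  0.00078947,
        0.00084377]), 'joint_torque': array([ 1.54883863e-03, -5.15124357e+01, -3.67306387e+01,  2.25195040e-04,
        1.28374898e-02,  2.71779314e-06]), 'tool_pos': array([0.16467407, 0.65375914, 0.19054288]), 'tcp_rot': array([-0.38669946, -3.11733719,  0.00345103]), 'wrist_force': array([-0.72432039, -0.55060576,  0.71253016]), 'torque': array([0.07439258, 0.01737443, 0.02330571]), 'grip_force': 0.0, 'width': 0.9989349109007111}
top {'vfov': 52.69429092934856, 'cx': 318.8895800049408, 'cy': 197.5111132217494, 'dist': array([-0.06856617,  0.        ,  0.        ,  0.        ,  0.        ]), 'R': array([[-0.00716133, -0.99982522, -0.01726974],
       [-0.98334034,  0.01017807, -0.18148878],
       [ 0.18163283,  0.01568233, -0.98324136]]), 't': array([-0.0078882 ,  0.64223584,  1.12428321])}
side {'vfov': 49.93035395784713, 'cx': 320.3226101558168, 'cy': 208.49209123359643, 'dist': array([-0.10629269,  0.        ,  0.        ,  0.        ,  0.        ]), 'R': array([[ 0.80803895, -0.58900243,  0.01221461],
       [-0.29606751, -0.42391858, -0.85594221],
       [ 0.50933004,  0.6880183 , -0.5169272 ]]), 't': array([-0.51041542,  0.2663258 ,  0.78334917])}
wrist {'vfov': 64.50568119943318, 'cx': 318.4482391314226, 'cy': 202.0429916314942, 'dist': array([-0.01129334,  0.        ,  0.        ,  0.        ,  0.        ]), 'mount': array([[ 8.74144950e-05, -9.48891748e-01, -3.15601714e-01,
         8.12026606e-02],
       [ 9.99999569e-01, -2.08631833e-04,  9.04252003e-04,
         3.19284211e-04],
       [-9.23881829e-04, -3.15601658e-01,  9.48891322e-01,
        -1.82192784e-01],
       [ 0.00000000e+00,  0.00000000e+00,  0.00000000e+00,
         1.00000000e+00]])}
```

View pics/top0.png

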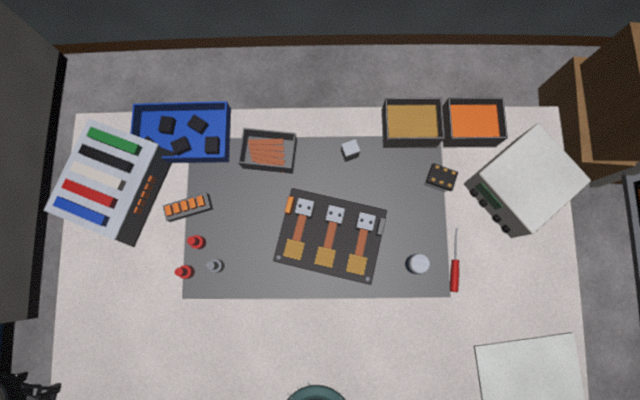

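View pics/side0.png

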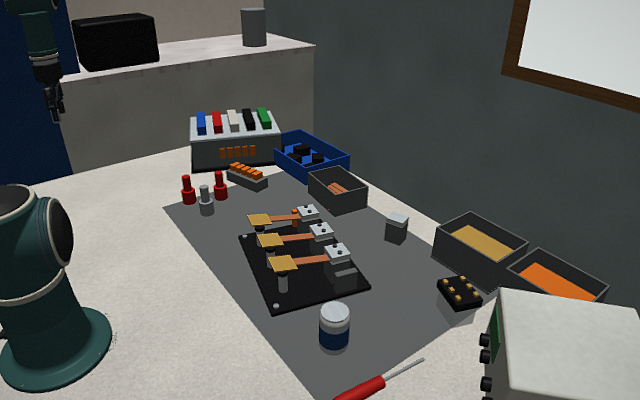

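The top view shows the bank centred near (330,235), with the orange end on the left at (290,204) and pads at (294,250), (326,257) and (357,264). The grey weight is at (215,266), with red look-alikes at (195,242) and (184,271). The side view agrees.

```bash
cat > h.py <<'E'
import numpy as np,cv2
from workcell import vision
from scipy.spatial.transform import Rotation as Ro
def cam(n,s=None):
    c=vision.calibration(n); f=200/np.tan(np.radians(c['vfov']/2))
    K=np.array([[f,0,c['cx']],[0,f,c['cy']],[0,0,1]])
    if n=='wrist':
        T=np.eye(4);T[:3,:3]=Ro.from_rotvec(s['tcp_rot']).as_matrix();T[:3,3]=s['tool_pos']
        W=np.linalg.inv(T@c['mount']);R,t=W[:3,:3],W[:3,3]
    else: R,t=c['R'],c['t']
    return K,c['dist'],R,t
def proj(C,X):
    K,d,R,t=C
    return cv2.projectPoints(np.atleast_2d(np.array(X,float)),cv2.Rodrigues(R)[0],t,K,d)[0][:,0]
def at_z(C,uv,z):
    K,d,R,t=C
    p=cv2.undistortPoints(np.array(uv,float).reshape(-1,1,2),K,d)[:,0]
    r=np.c_[p,np.ones(len(p))]@R; o=-R.T@t
    return o+r*((z-o[2])/r[:,2])[:,None]
E
python3 - <<'E'
from h import *
im=cv2.imread('pics/top0.png')
cv2.imwrite('pics/c1.png',cv2.resize(im[170:300,160:400],None,fx=3.33,fy=3.33,interpolation=cv2.INTER_CUBIC))
hsv=cv2.cvtColor(im,cv2.COLOR_BGR2HSV)
m=cv2.inRange(hsv,(18,110,80),(30,255,255)); m[:230]=0;m[290:]=0
n,l,st,ce=cv2.connectedComponentsWithStats(m)
C=cam('top')
for i in range(1,n):
    if st[i,4]>40: print(st[i],ce[i],at_z(C,ce[i],.084))
P=at_z(C,[[292,189],[386,209],[372,283],[275,262]],.012);print(P)
E
```

```text
[284 239  21  21 293] [293.6552901 249.2116041] [[0.49066452 0.05797417 0.084     ]]
[315 247  20  21 297] [324.56565657 256.71717172] [[ 0.46911926 -0.02855988  0.084     ]]
[346 254  21  21 298] [356.09395973 264.31879195] [[ 0.44733045 -0.11610532  0.084     ]]
[[ 0.67813642  0.06943781  0.012     ]
 [ 0.61328853 -0.21574921  0.012     ]
 [ 0.39374745 -0.16698545  0.012     ]
 [ 0.45717978  0.11912258  0.012     ]]
```

View pics/c1.png

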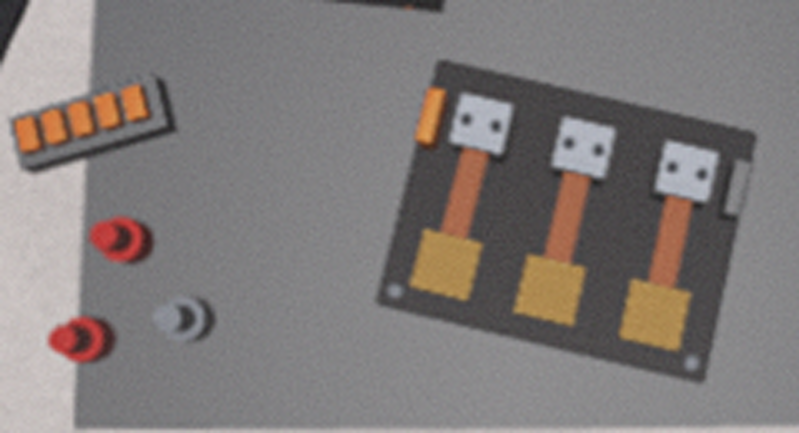

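Emit:
jog_arm --turn '[[0, 0, 0], [0, 0, 0], [0, 0, 0], [0, 0, 0], [0, 0, 0], [0, 0, 0], [0, 0, 0], [0, 0, 0], [0, 0, 0], [0, 0, 0], [0, 0, 0], [0, 0, 0], [0, 0, 0], [0, 0, 0], [0, 0, 0], [0, 0, 0], [0, 0, 0], [0, 0, 0], [0, 0, 0], [0, 0, 0]]' --delta_pos '[[-0.0257, -0.0278, 0], [-0.0257, -0.0278, 0], [-0.0257, -0.0278, 0], [-0.0257, -0.0278, 0], [-0.0257, -0.0278, 0], [-0.0257, -0.0278, 0], [-0.0257, -0.0278, 0], [-0.0257, -0.0278, 0], [-0.0257, -0.0278, 0], [-0.0257, -0.0278, 0], [-0.0257, -0.0278, 0], [-0.0257, -0.0278, 0], [-0.0257, -0.0278, 0], [-0.0257, -0.0278, 0], [-0.0257, -0.0278, 0], [-0.0257, -0.0278, 0], [-0.0257, -0.0278, 0], [-0.0257, -0.0278, 0], [0, 0, 0], [0, 0, 0]]' --gripper '[0, 0, 0, 0, 0, 0, 0, 0, 0, 0, 0, 0, 0, 0, 0, 0, 0, 0, 0, 0]' --grip_force 20

```text
time: 1.77
tool_pos: [0.4914, 0.0545, 0.1913]
tcp_rot: [-0.393, -3.116, 0.0]
wrist_force: [-0.2, 1.6, -0.4]
width: -0.002
grip_force: 0.0
```

Run:
```python
from h import *
from workcell import read_state
C=cam('top'); S=cam('side')
print('foot',at_z(C,[216.2,265.5],.04),'handle',at_z(C,[210.1,265.2],.085))
print('side htop',at_z(S,[205,187],.085))
s=read_state(); im=vision.read_camera('wrist'); cv2.imwrite('pics/w1.png',im[:,:,::-1])
print(s['time'],s['tool_pos'],Ro.from_rotvec(s['tcp_rot']).as_matrix(),s['wrist_force'],s['width'])
W=cam('wrist',s)
print(proj(W,[[.4907,.058,.086],[.469,-.0286,.086]]))
```

```text
foot [[0.44698095 0.28788903 0.04      ]] handle [[0.44708832 0.29310655 0.085     ]]
side htop [[0.44724824 0.2824579  0.085     ]]
1.7667 [0.4914302  0.05452595 0.19133723] [[-9.68654924e-01  2.48407134e-01 -1.23844876e-03]
 [ 2.48407275e-01  9.68655679e-01  4.11743282e-05]
 [ 1.20985843e-03 -2.67755967e-04 -9.99999232e-01]] [-0.2100995   1.58283799 -0.38977454] -0.0017081028050448853
[[321.23434279 186.02605127]
 [226.40596846 186.55441823]]
```

View pics/w1.png

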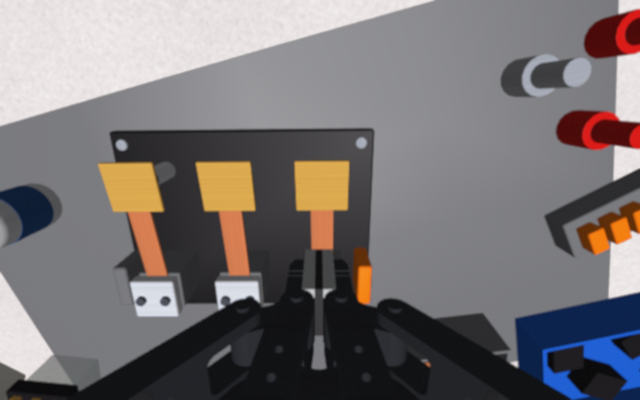

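The wrist view shows pad 1 at (322,186) and pad 2 at (226,187), both as predicted. The weight is standing at about (540,78). Next I press pad 1.

Emit:
jog_arm --turn '[[0, 0, 0], [0, 0, 0], [0, 0, 0], [0, 0, 0], [0, 0, 0], [0, 0, 0], [0, 0, 0], [0, 0, 0], [0, 0, 0], [0, 0, 0], [0, 0, 0], [0, 0, 0]]' --delta_pos '[[0.0015, 0.0034, 0.03], [0, 0, 0.03], [0, 0, 0.025], [0, 0, 0.01], [0, 0, 0.004], [0, 0, 0.003], [0, 0, 0.003], [0, 0, 0.003], [0, 0, 0.003], [0, 0, 0.003], [0, 0, 0], [0, 0, 0]]' --gripper '[0, 0, 0, 0, 0, 0, 0, 0, 0, 0, 0, 0]'

```text
time: 2.82
tool_pos: [0.4907, 0.0599, 0.078]
tcp_rot: [0.387, 3.118, 0.0]
wrist_force: [-0.3, 0.0, 0.0]
width: -0.002
grip_force: 0.0
```

Emit:
jog_arm --turn '[[0, 0, 0], [0, 0, 0], [0, 0, 0]]' --delta_pos '[[0, 0, 0.003], [0, 0, 0], [0, 0, 0]]' --gripper '[0, 0, 0]'

```text
time: 3.07
tool_pos: [0.4905, 0.0599, 0.0747]
tcp_rot: [-0.387, -3.117, 0.0]
wrist_force: [-0.5, 0.2, -0.0]
width: 0.001
grip_force: 0.0
```

Run:
```python
from h import *
from workcell import read_state
for i in range(4):
    s=read_state(); im=vision.read_camera(['wrist','side','wrist','side'][i]); 
    if i<2: cv2.imwrite(f'pics/p1{i}.png',im[:,:,::-1])
    print(s['wrist_force'],s['torque'],s['tool_pos'],s['joint_torque'])
a=cv2.imread('pics/p10.png');b=cv2.imread('pics/p11.png')[180:320,200:400]
cv2.imwrite('pics/m.png',np.hstack([cv2.resize(a,(400,250)),cv2.resize(b,(357,250))]))
```

```text
[-0.51751533  0.24803582 -0.03377718] [-0.02051294 -0.00623741  0.00346727] [0.49046373 0.05987612 0.07472784] [-4.32837594e-03 -3.41430724e+01 -3.25498223e+01 -2.52603140e-04
 -1.04339607e-02  4.51777009e-05]
[-0.15143099  0.05700921  0.38552518] [ 0.00508725 -0.0860247  -0.05349024] [0.490572   0.05990626 0.07482484] [-3.99954559e-03 -3.41171837e+01 -3.25027299e+01 -3.97516014e-04
  3.38956044e-03  3.72930026e-05]
[-0.31507586  0.47488709  0.26637432] [ 0.01859985 -0.01763509  0.0285812 ] [0.49064519 0.05992581 0.07488151] [-5.21486261e-03 -3.41186357e+01 -3.25071037e+01 -3.92335442e-04
  5.01196555e-03  6.62710931e-05]
[-0.50383091 -0.42824917  0.05184089] [ 0.0171365  -0.02356512  0.05899454] [0.49065323 0.05994844 0.07493433] [-5.86636874e-03 -3.41276801e+01 -3.25237226e+01 -4.34707626e-04
  3.68841022e-03  1.28250929e-05]
```

View pics/m.png

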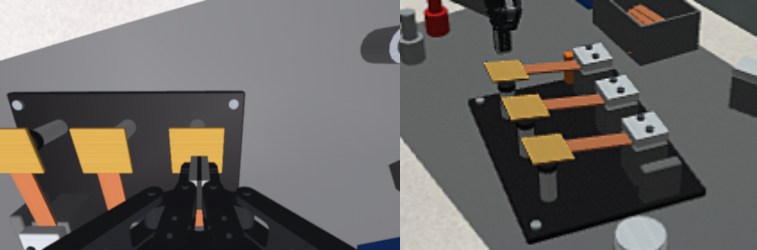

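Run:
```python
from h import *
from workcell import read_state
s=read_state(); S=cam('side');W=cam('wrist',s)
p=s['tool_pos']
print(proj(S,[p,p+[0,0,.03],[.4907,.058,.086],[.469,-.0286,.086]]))
print(proj(W,[p,[.4907,.058,.086],[.469,-.0286,.086]]))
b=cv2.imread('pics/p11.png')[180:260,210:310]
for q in proj(S,[p,[.4907,.058,.086]]): 
    pass
cv2.imwrite('pics/m2.png',cv2.resize(b,None,fx=6,fy=6,interpolation=cv2.INTER_CUBIC))
```

```text
[[258.94849376 221.5159342 ]
 [258.16713735 210.92693776]
 [259.06448851 218.01155569]
 [269.51184372 238.01810326]]
[[317.65775746 233.25786089]
 [314.42492533 241.62197803]
 [164.45426341 241.7493909 ]]
```

View pics/m2.png

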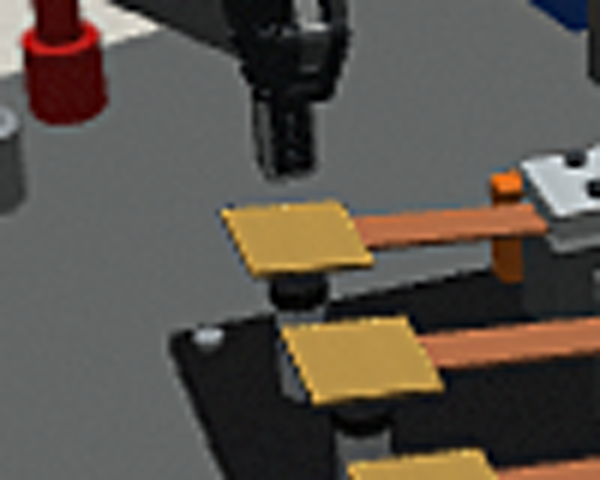

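Both views show the fingertips about 30 mm short of the reported TCP, so they're still above the pad. I'll go down in steps and use the force to find contact.

Emit:
jog_arm --turn '[[0, 0, 0], [0, 0, 0], [0, 0, 0], [0, 0, 0], [0, 0, 0]]' --delta_pos '[[0, 0, 0.005], [0, 0, 0.004], [0, 0, 0.003], [0, 0, 0], [0, 0, 0]]' --gripper '[0, 0, 0, 0, 0]'

```text
time: 3.68
tool_pos: [0.4901, 0.0599, 0.0623]
tcp_rot: [-0.387, -3.117, 0.0]
wrist_force: [-1.1, -0.0, -0.1]
width: -0.0
grip_force: 0.0
```

Emit:
jog_arm --turn '[[0, 0, 0], [0, 0, 0], [0, 0, 0]]' --delta_pos '[[0, 0, 0.002], [0, 0, 0.002], [0, 0, 0]]' --gripper '[0, 0, 0]'

```text
time: 3.93
tool_pos: [0.4904, 0.0599, 0.0585]
tcp_rot: [-0.387, -3.117, 0.0]
wrist_force: [0.4, -0.5, -0.0]
width: 0.0
grip_force: 0.0
```

Emit:
jog_arm --turn '[[0, 0, 0], [0, 0, 0], [0, 0, 0]]' --delta_pos '[[0, 0, 0.002], [0, 0, 0.002], [0, 0, 0]]' --gripper '[0, 0, 0]'

```text
time: 4.18
tool_pos: [0.4903, 0.0599, 0.0544]
tcp_rot: [-0.386, -3.117, 0.0]
wrist_force: [0.4, -0.3, 0.2]
width: 0.001
grip_force: 0.0
```

Emit:
jog_arm --turn '[[0, 0, 0], [0, 0, 0], [0, 0, 0]]' --delta_pos '[[0, 0, 0.002], [0, 0, 0.001], [0, 0, 0]]' --gripper '[0, 0, 0]'

```text
time: 4.43
tool_pos: [0.4904, 0.0599, 0.0516]
tcp_rot: [-0.387, -3.117, 0.0]
wrist_force: [-0.1, -0.4, 0.5]
width: 0.003
grip_force: 0.0
```

Emit:
jog_arm --turn '[[0, 0, 0], [0, 0, 0], [0, 0, 0]]' --delta_pos '[[0, 0, 0.002], [0, 0, 0.001], [0, 0, 0]]' --gripper '[0, 0, 0]'

```text
time: 4.68
tool_pos: [0.4904, 0.0599, 0.0486]
tcp_rot: [-0.387, -3.117, 0.0]
wrist_force: [-0.5, -0.5, -0.4]
width: -0.003
grip_force: 0.0
```

Emit:
jog_arm --turn '[[0, 0, 0], [0, 0, 0], [0, 0, 0]]' --delta_pos '[[0, 0, 0.002], [0, 0, 0.001], [0, 0, 0]]' --gripper '[0, 0, 0]'

```text
time: 4.93
tool_pos: [0.4906, 0.06, 0.0459]
tcp_rot: [-0.387, -3.118, -0.0]
wrist_force: [-0.9, -0.1, 2.8]
width: 0.004
grip_force: 1.1
```

Run:
```python
from h import *
from workcell import read_state
s=read_state(); im=vision.read_camera('side')[:,:,::-1]
print(s['wrist_force'],s['tool_pos'])
a=cv2.resize(im[180:260,210:310],None,fx=5,fy=5,interpolation=cv2.INTER_CUBIC)
cv2.imwrite('pics/m3.png',a)
```

```text
[-0.87335162 -0.08754803  2.79440398] [0.49063119 0.06000058 0.0459076 ]
```

View pics/m3.png

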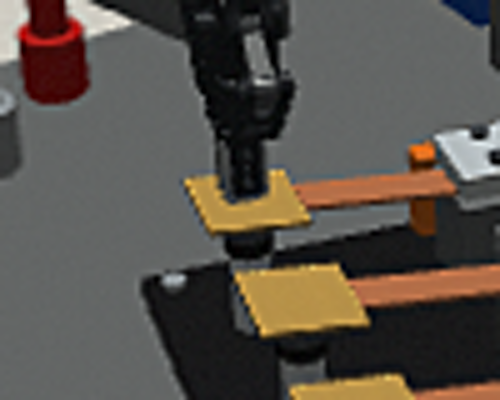

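The fingertips are now touching the middle of pad 1, at a reported z of about 0.048. I'll keep pressing down to the stop.

Emit:
jog_arm --turn '[[0, 0, 0], [0, 0, 0], [0, 0, 0]]' --delta_pos '[[0, 0, 0.002], [0, 0, 0.002], [0, 0, 0]]' --gripper '[0, 0, 0]'

```text
time: 5.23
tool_pos: [0.4905, 0.0601, 0.0417]
tcp_rot: [-0.387, -3.117, -0.0]
wrist_force: [-2.0, 0.4, 5.0]
width: 0.001
grip_force: 2.2
```

Emit:
jog_arm --turn '[[0, 0, 0], [0, 0, 0], [0, 0, 0]]' --delta_pos '[[0, 0, 0.002], [0, 0, 0.002], [0, 0, 0]]' --gripper '[0, 0, 0]'

```text
time: 5.48
tool_pos: [0.4904, 0.0601, 0.0379]
tcp_rot: [-0.387, -3.117, -0.0]
wrist_force: [-2.6, 0.7, 6.6]
width: -0.002
grip_force: 3.2
```

Emit:
jog_arm --turn '[[0, 0, 0], [0, 0, 0], [0, 0, 0]]' --delta_pos '[[0, 0, 0.002], [0, 0, 0.001], [0, 0, 0]]' --gripper '[0, 0, 0]'

```text
time: 5.73
tool_pos: [0.4903, 0.0602, 0.0352]
tcp_rot: [-0.387, -3.117, -0.0]
wrist_force: [-2.7, 1.2, 8.6]
width: -0.001
grip_force: 4.0
```

Emit:
jog_arm --turn '[[0, 0, 0], [0, 0, 0], [0, 0, 0]]' --delta_pos '[[0, 0, 0.001], [0, 0, 0.0005], [0, 0, 0]]' --gripper '[0, 0, 0]'

```text
time: 5.98
tool_pos: [0.4902, 0.0602, 0.0339]
tcp_rot: [-0.387, -3.117, -0.0]
wrist_force: [-4.5, 0.7, 9.2]
width: 0.004
grip_force: 4.4
```

Emit:
jog_arm --turn '[[0, 0, 0], [0, 0, 0], [0, 0, 0]]' --delta_pos '[[0, 0, 0.001], [0, 0, 0], [0, 0, 0]]' --gripper '[0, 0, 0]'

```text
time: 6.23
tool_pos: [0.4902, 0.0602, 0.0331]
tcp_rot: [-0.387, -3.117, -0.0]
wrist_force: [-4.2, -0.2, 9.7]
width: -0.002
grip_force: 4.8
```

Emit:
jog_arm --turn '[[0, 0, 0], [0, 0, 0], [0, 0, 0]]' --delta_pos '[[0, 0, 0.001], [0, 0, 0], [0, 0, 0]]' --gripper '[0, 0, 0]'

```text
time: 6.48
tool_pos: [0.4902, 0.0602, 0.0327]
tcp_rot: [-0.387, -3.116, -0.0]
wrist_force: [-7.4, 0.4, 14.7]
width: -0.002
grip_force: 7.3
```

Finger 1 is sound: the force rose steadily to about 9.7 N, then jumped once the pad reached the stop (reported z about 0.033). I'll hold it, release, and move to finger 2.

Emit:
jog_arm --turn '[[0, 0, 0], [0, 0, 0], [0, 0, 0], [0, 0, 0], [0, 0, 0], [0, 0, 0], [0, 0, 0], [0, 0, 0], [0, 0, 0], [0, 0, 0], [0, 0, 0], [0, 0, 0], [0, 0, 0], [0, 0, 0], [0, 0, 0], [0, 0, 0], [0, 0, 0], [0, 0, 0], [0, 0, 0], [0, 0, 0]]' --delta_pos '[[0, 0, 0], [0, 0, 0], [0, 0, 0], [0, 0, 0], [0, 0, -0.004], [0, 0, -0.004], [0, 0, -0.004], [0, 0, -0.004], [0, 0, -0.008], [0, 0, -0.008], [-0.0005, -0.0304, 0], [-0.0005, -0.0304, 0], [-0.0005, -0.0305, 0], [0, 0, 0], [0, 0, 0.005], [0, 0, 0.005], [0, 0, 0.003], [0, 0, 0.002], [0, 0, 0], [0, 0, 0]]' --gripper '[0, 0, 0, 0, 0, 0, 0, 0, 0, 0, 0, 0, 0, 0, 0, 0, 0, 0, 0, 0]'

```text
time: 8.15
tool_pos: [0.4696, -0.0282, 0.048]
tcp_rot: [-0.385, -3.117, -0.0]
wrist_force: [0.9, -0.1, -0.2]
width: -0.005
grip_force: 0.0
```

Emit:
jog_arm --turn '[[0, 0, 0], [0, 0, 0], [0, 0, 0]]' --delta_pos '[[0, 0, 0.002], [0, 0, 0.002], [0, 0, 0]]' --gripper '[0, 0, 0]'

```text
time: 8.4
tool_pos: [0.4698, -0.0287, 0.0442]
tcp_rot: [0.386, 3.118, 0.0]
wrist_force: [-0.6, 0.6, 0.8]
width: 0.002
grip_force: 0.3
```

Emit:
jog_arm --turn '[[0, 0, 0], [0, 0, 0], [0, 0, 0]]' --delta_pos '[[0, 0, 0.002], [0, 0, 0.002], [0, 0, 0]]' --gripper '[0, 0, 0]'

```text
time: 8.65
tool_pos: [0.4698, -0.0289, 0.0401]
tcp_rot: [0.387, 3.118, 0.0]
wrist_force: [0.3, 0.3, 1.9]
width: -0.001
grip_force: 0.6
```

Emit:
jog_arm --turn '[[0, 0, 0], [0, 0, 0], [0, 0, 0]]' --delta_pos '[[0, 0, 0.002], [0, 0, 0.003], [0, 0, 0]]' --gripper '[0, 0, 0]'

```text
time: 8.9
tool_pos: [0.4697, -0.029, 0.035]
tcp_rot: [-0.387, -3.118, 0.0]
wrist_force: [-0.8, 1.2, 2.0]
width: -0.0
grip_force: 1.0
```

Emit:
jog_arm --turn '[[0, 0, 0], [0, 0, 0], [0, 0, 0]]' --delta_pos '[[0, 0, 0.002], [0, 0, 0], [0, 0, 0]]' --gripper '[0, 0, 0]'

```text
time: 9.15
tool_pos: [0.4697, -0.029, 0.0334]
tcp_rot: [-0.387, -3.118, 0.0]
wrist_force: [-0.9, 1.1, 3.5]
width: -0.001
grip_force: 1.2
```

Emit:
jog_arm --turn '[[0, 0, 0], [0, 0, 0], [0, 0, 0]]' --delta_pos '[[0, 0, 0.001], [0, 0, 0], [0, 0, 0]]' --gripper '[0, 0, 0]'

```text
time: 9.4
tool_pos: [0.4698, -0.029, 0.0327]
tcp_rot: [-0.387, -3.118, 0.0]
wrist_force: [-2.0, -0.2, 5.8]
width: 0.003
grip_force: 2.6
```

Emit:
jog_arm --turn '[[0, 0, 0], [0, 0, 0], [0, 0, 0]]' --delta_pos '[[0, 0, 0.0008], [0, 0, 0], [0, 0, 0]]' --gripper '[0, 0, 0]'

```text
time: 9.65
tool_pos: [0.4698, -0.029, 0.0322]
tcp_rot: [-0.387, -3.118, 0.0]
wrist_force: [-2.7, 0.2, 7.6]
width: 0.003
grip_force: 3.9
```

Finger 2 is the weak one, at about 2.5–3.5 N on the stop. Finger 3 still has to be pressed as asked.

Emit:
jog_arm --turn '[[0, 0, 0], [0, 0, 0], [0, 0, 0], [0, 0, 0], [0, 0, 0], [0, 0, 0], [0, 0, 0], [0, 0, 0], [0, 0, 0], [0, 0, 0], [0, 0, 0], [0, 0, 0], [0, 0, 0], [0, 0, 0], [0, 0, 0], [0, 0, 0], [0, 0, 0], [0, 0, 0], [0, 0, 0], [0, 0, 0]]' --delta_pos '[[0, 0, 0], [0, 0, 0], [0, 0, 0], [0, 0, 0], [0, 0, -0.004], [0, 0, -0.004], [0, 0, -0.004], [0, 0, -0.004], [0, 0, -0.008], [0, 0, -0.008], [0, -0.03, 0], [0, -0.03, 0], [0, -0.03, 0], [0, 0, 0], [0, 0, 0.005], [0, 0, 0.005], [0, 0, 0.003], [0, 0, 0.003], [0, 0, 0.002], [0, 0, 0]]' --gripper '[0, 0, 0, 0, 0, 0, 0, 0, 0, 0, 0, 0, 0, 0, 0, 0, 0, 0, 0, 0]'

```text
time: 11.32
tool_pos: [0.4473, -0.1153, 0.045]
tcp_rot: [-0.385, -3.116, -0.001]
wrist_force: [-1.8, 1.0, 2.7]
width: -0.004
grip_force: 1.4
```

Emit:
jog_arm --turn '[[0, 0, 0], [0, 0, 0], [0, 0, 0]]' --delta_pos '[[0, 0, 0.003], [0, 0, 0.003], [0, 0, 0]]' --gripper '[0, 0, 0]'

```text
time: 11.57
tool_pos: [0.4479, -0.1157, 0.0395]
tcp_rot: [-0.386, -3.118, -0.001]
wrist_force: [-2.1, 3.5, 5.3]
width: 0.004
grip_force: 2.8
```

Emit:
jog_arm --turn '[[0, 0, 0], [0, 0, 0], [0, 0, 0]]' --delta_pos '[[0, 0, 0.002], [0, 0, 0.002], [0, 0, 0]]' --gripper '[0, 0, 0]'

```text
time: 11.82
tool_pos: [0.4478, -0.1158, 0.0358]
tcp_rot: [-0.387, -3.117, -0.001]
wrist_force: [-3.1, 3.0, 7.9]
width: 0.008
grip_force: 3.8
```

Emit:
jog_arm --turn '[[0, 0, 0], [0, 0, 0], [0, 0, 0]]' --delta_pos '[[0, 0, 0.0015], [0, 0, 0], [0, 0, 0]]' --gripper '[0, 0, 0]'

```text
time: 12.07
tool_pos: [0.4478, -0.1158, 0.0347]
tcp_rot: [-0.387, -3.117, -0.001]
wrist_force: [-3.1, 3.2, 8.8]
width: 0.0
grip_force: 4.2
```

Emit:
jog_arm --turn '[[0, 0, 0], [0, 0, 0], [0, 0, 0]]' --delta_pos '[[0, 0, 0.0015], [0, 0, 0], [0, 0, 0]]' --gripper '[0, 0, 0]'

```text
time: 12.32
tool_pos: [0.4478, -0.1158, 0.0333]
tcp_rot: [-0.387, -3.117, -0.001]
wrist_force: [-4.3, 3.4, 9.2]
width: 0.001
grip_force: 4.8
```

Emit:
jog_arm --turn '[[0, 0, 0], [0, 0, 0], [0, 0, 0]]' --delta_pos '[[0, 0, 0.001], [0, 0, 0], [0, 0, 0]]' --gripper '[0, 0, 0]'

```text
time: 12.57
tool_pos: [0.4478, -0.1158, 0.0328]
tcp_rot: [-0.387, -3.117, -0.001]
wrist_force: [-6.5, 3.6, 13.8]
width: -0.002
grip_force: 6.7
```

Emit:
jog_arm --turn '[[0, 0, 0], [0, 0, 0], [0, 0, 0]]' --delta_pos '[[0, 0, 0.0008], [0, 0, 0], [0, 0, 0]]' --gripper '[0, 0, 0]'

```text
time: 12.82
tool_pos: [0.4478, -0.1158, 0.0326]
tcp_rot: [-0.387, -3.117, -0.001]
wrist_force: [-6.7, 4.8, 18.1]
width: 0.001
grip_force: 8.8
```

Finger 3 is sound too: about 9.3 N at the stop, then a sharp rise. I'll hold, release and move over to the weight.

Emit:
jog_arm --turn '[[0, 0, 0], [0, 0, 0], [0, 0, 0], [0, 0, 0], [0, 0, 0], [0, 0, 0], [0, 0, 0], [0, 0, 0], [0, 0, 0], [0, 0, 0], [0, 0, 0], [0, 0, 0], [0, 0, 0], [0, 0, 0], [0, 0, 0], [0, 0, 0], [0, 0, 0], [0, 0, 0], [0, 0, 0], [0, 0, 0]]' --delta_pos '[[0, 0, 0], [0, 0, 0], [0, 0, 0], [0, 0, -0.004], [0, 0, -0.004], [0, 0, -0.004], [0, 0, -0.004], [0, 0, -0.02], [0, 0, -0.03], [0, 0, -0.03], [0.0099, 0.0386, 0], [0.0099, 0.0386, 0], [0.0099, 0.0386, 0], [0.0099, 0.0386, 0], [0.0099, 0.0386, 0], [0.0099, 0.0386, 0], [0.0099, 0.0386, 0], [0.0099, 0.0386, 0], [0.0099, 0.0386, 0], [0.0099, 0.0386, 0]]' --gripper '[0, 0, 0, 0, 0, 0, 0, 0, 0, 0, 0.05, 0.05, 0.05, 0.05, 0.05, 0.05, 0.05, 0.05, 0.05, 0.05]'

```text
time: 14.48
tool_pos: [0.4457, 0.2841, 0.1264]
tcp_rot: [0.386, 3.117, -0.001]
wrist_force: [1.4, 0.3, 1.0]
width: 0.585
grip_force: 0.0
```

Emit:
jog_arm --turn '[[0, 0, 0], [0, 0, 0], [0, 0, 0], [0, 0, 0]]' --delta_pos '[[0, 0, 0], [0, 0, 0], [0, 0, 0], [0, 0, 0]]' --gripper '[0.05, 0.05, 0.05, 0.05]'

```text
time: 14.82
tool_pos: [0.4459, 0.2809, 0.1262]
tcp_rot: [-0.388, -3.117, 0.002]
wrist_force: [-0.2, 0.4, 0.0]
width: 0.585
grip_force: 0.0
```

Run:
```python
from h import *
from workcell import read_state
s=read_state(); im=vision.read_camera('wrist')[:,:,::-1]
print(s['time'],s['wrist_force'],s['tool_pos'],s['width'])
W=cam('wrist',s)
X=[[.447,.286,.085],[.447,.286,.04],[.447,.286,0]]
print(proj(W,X))
cv2.imwrite('pics/w2.png',im)
```

```text
14.8167 [-0.17774365  0.37667446  0.00136171] [0.445877   0.28092521 0.12624157] 0.5853949705005275
[[324.73521026 210.58945243]
 [323.79291115 193.24859166]
 [323.1674313  181.74207597]]
```

View pics/w2.png

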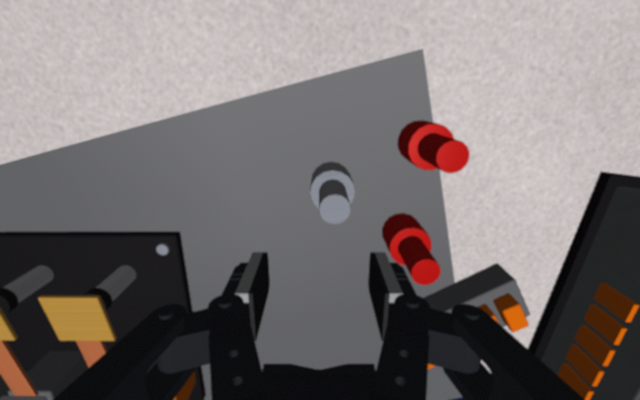

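Run:
```python
from h import *
from workcell import read_state
s=read_state(); W=cam('wrist',s)
R=Ro.from_rotvec(s['tcp_rot']).as_matrix()
for n,uv,z in [('h',(334.5,208.5),.085),('foot',(332,189),.04),('red1 top',(425,271),.085),('red2',(453,156),.085)]:
    p=at_z(W,uv,z)[0]; d=R.T@(p-s['tool_pos']); print(n,p,d)
```

```text
h [0.44738776 0.29332005 0.085     ] [0.00175206 0.01254726 0.04136608]
foot [0.44518878 0.29380087 0.04      ] [0.0039877  0.0125132  0.08636683]
red1 top [0.51707472 0.35151387 0.085     ] [-0.05149011  0.08608675  0.0412833 ]
red2 [0.42957524 0.38409444 0.085     ] [0.04133362 0.09615691 0.04130326]
```

The wrist view shows the weight's handle top at (334,208) and its foot at (332,189). The gripper midline is at column 318, so I need to shift about 12.5 mm in y and 2.5 mm in x. The red look-alikes are clear of the fingers.

Emit:
jog_arm --turn '[[0, 0, 0], [0, 0, 0], [0, 0, 0], [0, 0, 0], [0, 0, 0], [0, 0, 0], [0, 0, 0], [0, 0, 0], [0, 0, 0], [0, 0, 0], [0, 0, 0]]' --delta_pos '[[0.0025, 0.0125, 0], [0, 0, 0.01], [0, 0, 0.02], [0, 0, 0.02], [0, 0, 0.02], [0, 0, 0.02], [0, 0, 0.015], [0, 0, 0.01], [0, 0, 0.007], [0, 0, 0], [0, 0, 0]]' --gripper '[0.05, 0.05, 0.05, 0.05, 0.05, 0.05, 0.05, 0.05, 0.05, 0.05, 0.05]'

```text
time: 15.78
tool_pos: [0.4469, 0.2949, 0.0048]
tcp_rot: [-0.387, -3.118, 0.0]
wrist_force: [0.5, -0.2, 0.6]
width: 0.585
grip_force: 0.0
```

Run:
```python
from h import *
from workcell import read_state
s=read_state(); a=vision.read_camera('wrist')[:,:,::-1]; b=vision.read_camera('side')[140:230,160:260,::-1]
print(s['time'],s['wrist_force'],s['tool_pos'],s['width'])
cv2.imwrite('pics/g1.png',np.hstack([cv2.resize(a,(432,270)),cv2.resize(b,(300,270),interpolation=cv2.INTER_CUBIC)]))
```

```text
15.7833 [ 0.47241087 -0.2307661   0.64288135] [0.44690634 0.29493825 0.00480433] 0.5854010554862088
```

View pics/g1.png

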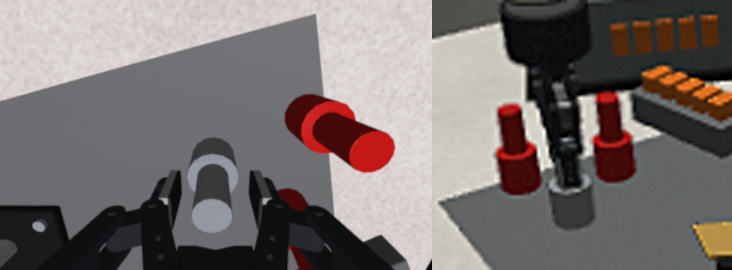

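The handle sits centred between the pads and the tips are just above the foot, so I'll close and lift.

Emit:
jog_arm --turn '[[0, 0, 0], [0, 0, 0], [0, 0, 0], [0, 0, 0], [0, 0, 0], [0, 0, 0], [0, 0, 0]]' --delta_pos '[[0, 0, 0], [0, 0, 0], [0, 0, 0], [0, 0, 0], [0, 0, 0], [0, 0, 0], [0, 0, 0]]' --gripper '[0.015, 0.015, 0.015, 0.015, 0.015, 0.015, 0.015]' --grip_force 40

```text
time: 16.47
tool_pos: [0.4473, 0.2952, 0.0057]
tcp_rot: [0.386, 3.117, 0.001]
wrist_force: [-0.7, -2.3, 5.8]
width: 0.264
grip_force: 39.9
```

Emit:
jog_arm --turn '[[0, 0, 0], [0, 0, 0], [0, 0, 0], [0, 0, 0], [0, 0, 0], [0, 0, 0], [0, 0, 0], [0, 0, 0], [0, 0, 0], [0, 0, 0]]' --delta_pos '[[0, 0, -0.003], [0, 0, -0.006], [0, 0, -0.012], [0, 0, -0.02], [0, 0, -0.025], [0, 0, -0.025], [0, 0, -0.025], [0, 0, -0.014], [0, 0, 0], [0, 0, 0]]' --gripper '[0.015, 0.015, 0.015, 0.015, 0.015, 0.015, 0.015, 0.015, 0.015, 0.015]'

```text
time: 17.3
tool_pos: [0.4471, 0.2953, 0.1357]
tcp_rot: [0.386, 3.116, 0.002]
wrist_force: [0.1, -0.4, -6.5]
width: 0.262
grip_force: 39.8
```

Run:
```python
from h import *
from workcell import read_state
s=read_state(); a=vision.read_camera('wrist')[:,:,::-1]; b=vision.read_camera('side')[100:220,150:270,::-1]
print(s['time'],s['wrist_force'],s['torque'],s['tool_pos'],s['width'],s['grip_force'])
cv2.imwrite('pics/g2.png',np.hstack([cv2.resize(a,(448,280)),cv2.resize(b,(280,280),interpolation=cv2.INTER_CUBIC)]))
R=Ro.from_rotvec(s['tcp_rot']).as_matrix();print(R)
print(R.T@(np.array([.469,-.0286,0])-s['tool_pos']))
```

```text
17.3 [ 0.09674139 -0.41920841 -6.49871924] [-0.02072035  0.0057484   0.03028943] [0.44707209 0.29534111 0.1357282 ] 0.2615699617188476 39.827969670295715
[[-0.96972179  0.24420631  0.00170912]
 [ 0.24420837  0.96972214  0.0011195 ]
 [-0.00138398  0.00150298 -0.99999791]]
[-0.10018526 -0.30898192  0.13540274]
```

View pics/g2.png

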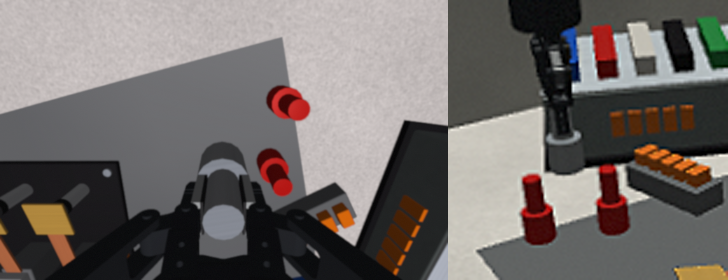

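The weight is held upright: wrist load is -6.5 N and width matches the 24 mm handle. I'll carry it high over to the middle pad.

Emit:
jog_arm --turn '[[0, 0, 0], [0, 0, 0], [0, 0, 0], [0, 0, 0], [0, 0, 0], [0, 0, 0], [0, 0, 0], [0, 0, 0], [0, 0, 0], [0, 0, 0], [0, 0, 0], [0, 0, 0], [0, 0, 0], [0, 0, 0], [0, 0, 0], [0, 0, 0]]' --delta_pos '[[-0.003, -0.01, 0], [-0.007, -0.021, 0], [-0.009, -0.028, 0], [-0.009, -0.028, 0], [-0.009, -0.028, 0], [-0.009, -0.028, 0], [-0.009, -0.028, 0], [-0.009, -0.028, 0], [-0.009, -0.028, 0], [-0.009, -0.028, 0], [-0.008, -0.025, 0], [-0.006, -0.018, 0], [-0.003, -0.011, 0], [0, 0, 0], [0, 0, 0], [0, 0, 0]]' --gripper '[0.015, 0.015, 0.015, 0.015, 0.015, 0.015, 0.015, 0.015, 0.015, 0.015, 0.015, 0.015, 0.015, 0.015, 0.015, 0.015]'

```text
time: 18.73
tool_pos: [0.4665, -0.0281, 0.1341]
tcp_rot: [-0.386, -3.116, -0.001]
wrist_force: [0.3, 0.8, -4.7]
width: 0.263
grip_force: 40.3
```

Run:
```python
from h import *
from workcell import read_state
s=read_state(); b=vision.read_camera('top')[:,:,::-1].copy(); a=vision.read_camera('wrist')[:,:,::-1].copy()
print(s['time'],s['wrist_force'],s['torque'],s['tool_pos'],s['width'],s['grip_force'])
R=Ro.from_rotvec(s['tcp_rot']).as_matrix();print(R[:,2])
print(R.T@(np.array([.468,-.0286,0])-s['tool_pos']))
W=cam('wrist',s)
hsv=cv2.cvtColor(a,cv2.COLOR_BGR2HSV)
m=cv2.inRange(hsv,(15,110,80),(30,255,255)); m[260:]=0
n,l,st,ce=cv2.connectedComponentsWithStats(m)
for i in range(1,n):
    if st[i,4]>100: print(st[i],ce[i],at_z(W,ce[i],.086))
# foot silhouette columns at the rows above handle: predicted foot rim
th=np.linspace(0,2*np.pi,8,endpoint=False)
base=s['tool_pos'].copy(); base[2]-=.0053
print(proj(W,[base,base+[0,0,.085]]), proj(W,[[.469,-.0286,.086],[.4907,.058,.086],[.4475,-.116,.086]]))
```

```text
18.7333 [ 0.29575228  0.75229497 -4.73878997] [ 0.02543234 -0.02433388  0.02922657] [ 0.46652034 -0.02812029  0.13408101] 0.2630997195838673 40.27837157249451
[-1.44740964e-03  8.77612994e-04 -9.99998567e-01]
[-0.00176895 -0.00017039  0.13407826]
[ 163  181   75   60 3861] [201.08547009 209.87101787] [[ 0.44609986 -0.11592467  0.086     ]]
[ 283  180   68   49 2046] [316.23607038 195.78103617] [[ 0.45683421 -0.02683503  0.086     ]]
[ 397  180   74   60 3849] [432.24811639 208.96882307] [[0.48909661 0.05746955 0.086     ]]
[[317.6651727  229.89458606]
 [317.463747   316.90297225]] [[317.9004752  210.90059368]
 [433.20656119 210.70310461]
 [201.63869154 211.54481153]]
```

The pads check out within 1–2 mm, so lowering.

Emit:
jog_arm --turn '[[0, 0, 0], [0, 0, 0], [0, 0, 0], [0, 0, 0], [0, 0, 0], [0, 0, 0], [0, 0, 0], [0, 0, 0], [0, 0, 0], [0, 0, 0], [0, 0, 0], [0, 0, 0], [0, 0, 0], [0, 0, 0], [0, 0, 0]]' --delta_pos '[[-0.001, 0, 0.006], [0, 0, 0.01], [0, 0, 0.01], [0, 0, 0.006], [0, 0, 0.002], [0, 0, 0.002], [0, 0, 0.002], [0, 0, 0.002], [0, 0, 0.002], [0, 0, 0.002], [0, 0, 0.002], [0, 0, 0.002], [0, 0, 0.002], [0, 0, 0], [0, 0, 0]]' --gripper '[0.015, 0.015, 0.015, 0.015, 0.015, 0.015, 0.015, 0.015, 0.015, 0.015, 0.015, 0.015, 0.015, 0.015, 0.015]'

```text
time: 20.08
tool_pos: [0.4682, -0.0291, 0.0848]
tcp_rot: [0.387, 3.118, -0.0]
wrist_force: [-0.5, -0.7, -3.4]
width: 0.266
grip_force: 40.3
```

Emit:
jog_arm --turn '[[0, 0, 0], [0, 0, 0], [0, 0, 0]]' --delta_pos '[[0, 0, 0.002], [0, 0, 0], [0, 0, 0]]' --gripper '[0.015, 0.015, 0.015]'

```text
time: 20.33
tool_pos: [0.4684, -0.0291, 0.0829]
tcp_rot: [0.387, 3.117, -0.0]
wrist_force: [0.7, 0.1, -3.9]
width: 0.263
grip_force: 40.3
```

Emit:
jog_arm --turn '[[0, 0, 0], [0, 0, 0], [0, 0, 0]]' --delta_pos '[[0, 0, 0.001], [0, 0, 0], [0, 0, 0]]' --gripper '[0.015, 0.015, 0.015]'

```text
time: 20.58
tool_pos: [0.4684, -0.0291, 0.0819]
tcp_rot: [0.387, 3.117, 0.0]
wrist_force: [-0.4, -0.4, -4.2]
width: 0.266
grip_force: 40.3
```

Emit:
jog_arm --turn '[[0, 0, 0], [0, 0, 0], [0, 0, 0]]' --delta_pos '[[0, 0, 0.0015], [0, 0, 0.001], [0, 0, 0]]' --gripper '[0.015, 0.015, 0.015]'

```text
time: 20.83
tool_pos: [0.4683, -0.0291, 0.0791]
tcp_rot: [0.387, 3.118, 0.0]
wrist_force: [0.1, 0.3, -2.1]
width: 0.263
grip_force: 40.3
```

Emit:
jog_arm --turn '[[0, 0, 0], [0, 0, 0], [0, 0, 0]]' --delta_pos '[[0, 0, 0.001], [0, 0, 0.001], [0, 0, 0]]' --gripper '[0.015, 0.015, 0.015]'

```text
time: 21.08
tool_pos: [0.4683, -0.0291, 0.0776]
tcp_rot: [0.387, 3.118, -0.0]
wrist_force: [-0.6, 0.4, 1.3]
width: 0.261
grip_force: 40.7
```

Emit:
jog_arm --turn '[[0, 0, 0], [0, 0, 0], [0, 0, 0]]' --delta_pos '[[0, 0, 0.0007], [0, 0, 0], [0, 0, 0]]' --gripper '[0.015, 0.015, 0.015]'

```text
time: 21.33
tool_pos: [0.4684, -0.0291, 0.0772]
tcp_rot: [0.387, 3.117, -0.0]
wrist_force: [-3.4, -0.5, 4.0]
width: 0.262
grip_force: 40.9
```

Emit:
jog_arm --turn '[[0, 0, 0], [0, 0, 0], [0, 0, 0], [0, 0, 0], [0, 0, 0], [0, 0, 0], [0, 0, 0], [0, 0, 0]]' --delta_pos '[[0, 0, -0.0004], [0, 0, 0], [0, 0, 0], [0, 0, 0], [0, 0, 0], [0, 0, 0], [0, 0, 0], [0, 0, 0]]' --gripper '[0.015, 0.015, 0.024, 0.028, 0.034, 0.042, 0.05, 0.05]' --grip_force 20

```text
time: 22.0
tool_pos: [0.4683, -0.029, 0.0769]
tcp_rot: [0.387, 3.117, 0.0]
wrist_force: [-0.6, 0.1, -0.1]
width: 0.588
grip_force: 0.0
```

Emit:
jog_arm --turn '[[0, 0, 0], [0, 0, 0], [0, 0, 0], [0, 0, 0], [0, 0, 0], [0, 0, 0], [0, 0, 0], [0, 0, 0], [0, 0, 0], [0, 0, 0]]' --delta_pos '[[0, 0, 0], [0, 0, -0.005], [0, 0, -0.01], [0, 0, -0.02], [0, 0, -0.02], [0, 0, -0.02], [0, 0, -0.02], [0, 0, -0.02], [0, 0, 0], [0, 0, 0]]' --gripper '[0.05, 0.05, 0.05, 0.05, 0.05, 0.05, 0.05, 0.05, 0.05, 0.05]'

```text
time: 22.83
tool_pos: [0.4697, -0.0292, 0.1943]
tcp_rot: [0.386, 3.113, 0.0]
wrist_force: [-0.8, 0.3, 0.1]
width: 0.587
grip_force: 0.0
```

Run:
```python
from h import *
from workcell import read_state
s=read_state(); a=vision.read_camera('wrist')[:,:,::-1].copy()
print(s['time'],s['wrist_force'],s['tool_pos'],s['width'])
cv2.imwrite('pics/f.png',a)
W=cam('wrist',s)
hsv=cv2.cvtColor(a,cv2.COLOR_BGR2HSV)
# brass pad 2 bbox, and weight handle top: bright grey disk
m=cv2.inRange(hsv,(15,110,80),(30,255,255)); m[260:]=0
n,l,st,ce=cv2.connectedComponentsWithStats(m)
for i in range(1,n):
    if st[i,4]>60: print(st[i],ce[i].round(1))
c=np.array([.468,-.0289,.072]); print('pred foot/footTop/top',proj(W,[c,c+[0,0,.04],c+[0,0,.085]]))
g=cv2.cvtColor(a,cv2.COLOR_BGR2GRAY)
k=cv2.HoughCircles(cv2.medianBlur(g,3)[150:300,250:390],cv2.HOUGH_GRADIENT,1.2,10,param1=80,param2=14,minRadius=14,maxRadius=40)
if k is not None:
    for q in k[0][:5]: print(q+[250,150,0])
```

```text
22.8333 [-0.79247782  0.31730859  0.07042841] [ 0.46969402 -0.02922093  0.1943444 ] 0.5870001475047639
[ 291  155   53   51 1004] [317.9 169.4]
[ 383  159   60   51 2736] [412.1 183.6]
[ 192  160   61   51 2737] [222.8 184.5]
pred foot/footTop/top [[317.65648196 180.61791818]
 [317.61779487 192.37105025]
 [317.55929718 210.15811341]]
[316.6000061  184.20000076  21.79999924]
[310.60000229 193.80000305  32.36000061]
[316.6000061  209.40000153  15.44000053]
[321.40000153 196.20000076  28.15999985]
[332.20000458 287.40000916  36.68000031]
```

Run:
```python
from h import *
from workcell import read_state
s=read_state();W=cam('wrist',s)
x=np.array([.9695,-.245,0]);y=np.array([.245,.9695,0])
for dz,sl in((.072,0),(.086,.13)):
    c=np.array([.468,-.0289,dz])
    print(dz,proj(W,[c-.025*x*np.cos(sl)+y*k+[0,0,.025*sl] for k in(-.025,.025)]),proj(W,[c+.025*x*np.cos(sl)+y*k-[0,0,.025*sl] for k in(-.025,.025)]))
for n in range(2):
    b=vision.read_camera('wrist')[:,:,::-1]
    h=cv2.cvtColor(b,cv2.COLOR_BGR2HSV);m=cv2.inRange(h,(15,110,80),(30,255,255));m[260:]=0
    k=cv2.connectedComponentsWithStats(m)[2];print(k[k[:,4]>60][1:])
```

```text
0.072 [[291.88630951 157.39934956]
 [343.84927186 157.43383181]] [[293.15000471 206.45791083]
 [342.55590201 206.48077947]]
0.086 [[290.40670582 161.10287764]
 [345.30492783 161.13847097]] [[292.32640937 209.87921897]
 [343.36490986 209.90212881]]
[[ 291  157   54   51 1012]
 [ 384  161   60   52 2739]
 [ 192  162   61   51 2748]]
[[ 292  158   53   52 1028]
 [ 384  163   61   51 2758]
 [ 192  164   61   51 2750]]
```

The middle pad's outline matches the on-stop prediction, and the neighbouring pads have sprung back. The weight is upright, centred and released.

```bash
python3 -c "
from workcell import ticket
print(ticket.finish_job())"
```

```text
the job is handed in; nothing more can be done
None
```

The middle finger is the weak one (about 3 N at its stop, against about 9.5 N for the other two); the steel weight now stands upright on its pad, holding it down on its stop, and the job is handed in at about 23 s.

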